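Load the check weight and latch the gate of the weighing guard

TASK

Stand the brass check weight upright on the middle of the round pan inside the open-topped weighing guard. Then push the guard's hinged gate shut at its steel push plate until the sprung latch rides over its strike and snaps in, so that the gate stays shut by itself. Be gentle: do not slam the gate, do not press on it with more than 18 N, and leave the vial, the stopper and the flange clamp where they stand.

Things in the scene. Friction and masses are not known exactly. Their poses are not given: they have to be found in the camera images.
- guard: Open-topped weighing guard fixed to the bench: grey slab 225 (x) x 250 (y) x 12 mm; aluminium walls 8 mm thick at back, left and right, top 84 mm above the bench; inside 173 deep, 188 wide. Origin: on the bench, 125 mm behind the slab's front edge, midway across. +x from gate side to back wall, +y to the hinge side (the robot's left), z up.
- pan_top (a point): Centre of the top face of the round steel pan, 84 mm across, 24 mm above the bench, 12 mm behind the guard's origin. Axes as the guard's.
- gate_hinge (a point): Point on the upright hinge axis of the gate at bench height: 85 mm in front (-x) of the guard's origin and 83 mm to its +y side. Axes as the guard's (they do not turn with the gate).
- gate (a joint): Gate angle, rad: 0 = nominally shut (along the guard's y, from hinge to -y), growing as the free edge swings out to -x; at most 1.1. Gate 158 mm long from the hinge axis, 12 mm thick, 18 to 84 mm above the bench. It stays where left while wide open; below about 0.16 a sprung rubber plunger inside pushes it back open (up to 3 N) unless latched. Latched it rests somewhere between -0.095 and 0.10.
- gate_bolt (a point): Tip of the bevelled sprung bolt at the gate's free edge, 167 mm from the hinge, 51 mm above the bench. It must be pushed past the 6 mm upright pin of the strike, a dark bracket 84 mm tall, whose pin and rigid stop are clamped up to 13 mm nearer or farther along the guard's x: not measured, to be felt. The bolt meets the pin at -0.02 to 0.16 rad of gate angle.
- push_plate (a point): Centre of the outer face of the steel push plate, 30 wide, 50 high, near the gate's free edge: 128 mm from the hinge, 8 mm out from mid-gate, 51 mm above the bench. Axes turn with the gate: +x inward (the way to push), +y to the hinge. Pushed here, riding over takes 4 to 8 N (peaks near 10); it drops as the bolt snaps in, and 2 to 3 mm on the rigid stop makes the force rise steeply. Nearer the hinge: more.
- check_weight: Brass check weight of 200 g, round, 31 mm in diameter and 47 mm high with a knob on top, standing on the bench to the robot's right. Grip it round the body, 15 to 28 mm above its foot. Origin: centre of its foot, z up.
- vial: Bystander: small sample vial with a blue cap, 28 mm wide, 66 mm high, standing to the right of the guard. Origin: centre of its foot.
- stopper: Bystander: red-brown rubber stopper, 30 mm wide, 27 mm high. Origin: centre of its foot.
- clamp: Bystander: flange clamp ring with wing nut, 60 x 74 mm, 17 mm high, lying flat. Origin: centre of its underside.

How it is judged:
By the outcome, as a careful person would: the job done as asked, in the order asked, and still so for the second after the job is handed in, with the robot touching nothing.
It also fails if it takes over 64 s, if anything falls off the work surface, if the arm or the gripper's body presses on something with over 40 N, if the wrist force passes 120 N, or if a joint passes its speed limit or range.

ROBOT

A 7-joint arm with a two-finger parallel gripper is mounted at the origin on a cart in front of the work surface, level with it; the furniture and walls round the work are solid. World frame = base frame: x ahead of the robot, y to its left, z up, the work surface at z = 0. Lengths are in m, angles in rad, forces in N, time in s.
With the tool pointing down it reaches from about 0.4 to 0.925 m from the base axis. Payload 5.6 kg.
Tool frame: the origin (TCP) lies between the finger pads; the fingertips stand ahead of it and the grasp point (between the pads) lies 3 mm ahead of it (ctrl.tcp_to_tips is the z of the fingertips in the tool frame, in m); z points along the fingers, y is the direction in which the jaws open and shut (so a half turn about z gives the same grasp; the last joint's range is limited). The gripper opens to 85 mm and grips with 20 to 120 N. Pads are 22 mm wide; open, the fingers measure 114 mm over their backs; the gripper's body (76 mm by 85 mm) begins 54 mm behind the grasp point. The pads swing forward as they close: fully open they stand 13 mm farther back than shut.
Start: joints at [-1.348, 0.468, -0.012, 1.603, 0.006, 1.071, -0.056], TCP at [0.171, 0.627, 0.253] pointing down, gripper open.
Joint ranges: [-2.53, 2.53], [-0.31, 2.02], [-1.57, 1.55], [0.28, 2.44], [-1.29, 4.43], [0.15, 1.84], [-2.92, 2.92]. Speed limits (rad/s): [2.57, 2.57, 3.14, 3.14, 3.14, 3.14, 3.14].

INTERFACE

Orientations are given as a unit quaternion [x, y, z, w].
In Python, from cell import ctrl gives the robot as it stands.
- The arm moves only by the shell command python3 -m inch 'ROWS' [FORCE]. ROWS is JSON, a list of rows, each an object with "slide": the shift along the world's x, y, z in cm, a list of three; "delta_rot": the turn, a rotation vector about the world's x, y, z in degrees, a list of three; "grip": the opening in per cent of the stroke, from 0 (shut) to 100 (fully open). A call has 1 to 5 rows; each row is the pose to reach, as a shift and turn from the pose commanded when the call began; what a row does not reach only later rows make up. A row lasts 1/12 s, in which the tool goes at most 41.7 mm and 7.16 degrees, less where a joint would pass 70% of its speed; a pose out of reach is approached as far as the arm can. A call with a gripper value outside its range is refused whole. The fingers move at their own pace and stop on an object; FORCE is the grip in N (left out, the last holds). Time passes only in rows, so rows that repeat a pose let the fingers close. It gives the time, the measured TCP pose, the force and the opening at its end, in the units of the state.
- ctrl.read_state(): the state, without advancing time (a new reading comes with each control period).
- ctrl.capture(name): name is "scene" or "top"; returns the picture (400x640x3 uint8, blue, green, red); there is no depth.
- ctrl.get_calibration(name): a dict with "intrinsics" (3x3 intrinsics, pixels), "dist" ([k1, k2, p1, p2, k3] as OpenCV has them; the pictures are not rectified), "R" (3x3) and "t" (3): a world point X has camera coordinates R X + t. Camera axes: x right, y down, z forward; pixel columns grow to the right and rows downward; lengths in m; the calibration is good to about 2 mm. A picture is of the moment at which its call begins. get_calibration takes no time and is no camera call.
- ctrl.hand_in(): hands the job in, once; it reports no verdict.
The state is a dict: "clock": time; "qpos": joint angles; "qd": joint speeds; "tau": joint torques, N m; "eef_pos": TCP position; "ee_rot": TCP orientation; "ft_force": force on the tool from outside, world axes, zero at the start; "ft_torque": the same for the moment, N m; "opening": opening from 0.0 (shut) to 1.0 (fully open).
Only numpy, scipy, OpenCV 4.12 (cv2) and the standard library are available. Lean on these libraries where they do the work, as an engineer would, in place of code of your own. Each camera call takes 0.05 s, during which the arm holds its last target. There are 200 camera calls.

## Working session

There is one attempt and no reset: what is moved stays moved. The work goes in short steps, Python scripts to look and compute and a shell command to move; the robot and the scene stay as the last step left them, time stands still between calls to the robot, and variables do not carry over. Pictures are saved under pics/ and viewed, about 8 in all and at most 12, crops included, and the job is handed in when it is done.

```bash
ls; mkdir -p pics
python3 - <<'E'
from cell import ctrl
import cv2,numpy as np
for n in("scene","top"):
    cv2.imwrite(f"pics/{n}0.png",ctrl.capture(n)); c=ctrl.get_calibration(n)
    print(n,c["intrinsics"],c["dist"],(-np.array(c["R"]).T@c["t"]),np.array(c["R"]).round(2).tolist())
s=ctrl.read_state();print(s["clock"],s["eef_pos"],s["ee_rot"],s["ft_force"],s["opening"],ctrl.tcp_to_tips)
E
```

```text
pics
scene [[443.06870375   0.         317.28243344]
 [  0.         443.06870375 199.36039399]
 [  0.           0.           1.        ]] [0.03450831 0.         0.         0.         0.        ] [-0.12868962 -0.7638969   0.64144094] [[0.75, -0.66, -0.0], [-0.33, -0.36, -0.87], [0.58, 0.66, -0.49]]
top [[389.05246303   0.         326.85272656]
 [  0.         389.05246303 208.52518041]
 [  0.           0.           1.        ]] [-0.00679935  0.          0.          0.          0.        ] [0.41469648 0.04509047 1.1194279 ] [[0.02, -1.0, 0.01], [-0.99, -0.02, -0.15], [0.15, -0.01, -0.99]]
0.1 [0.17067929 0.62670058 0.25241062] [ 1.32548016e-01  9.91176252e-01 -8.11780989e-04 -5.24556411e-05] [-0.06335715  0.34432342  0.41514954] 0.9978767162154736 0.022
```

View pics/scene0.png

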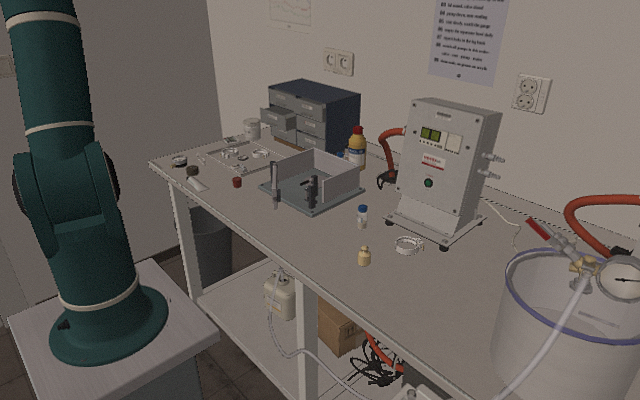

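View pics/top0.png

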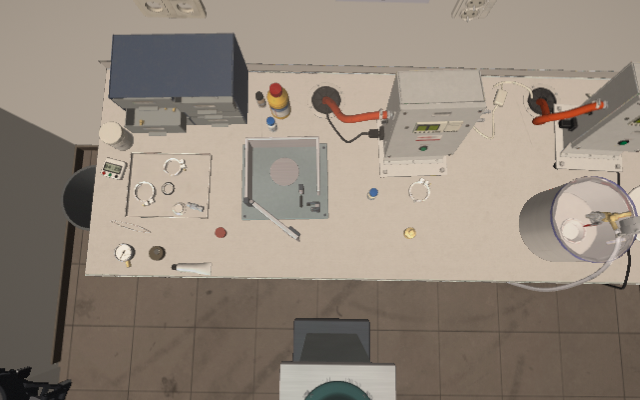

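The scene view shows the guard with its gate open, the brass weight at about (364,257), the vial and the clamp. In the top view the weight is at (410,233), the vial at (373,193), the guard slab spans columns 241–328 and rows 138–219, and the gate runs from (249,202) to (297,238). I'll enlarge both.

```bash
cat > h.py <<'E'
import cv2,numpy as np
from cell import ctrl
def ray(n,uv):
    c=ctrl.get_calibration(n);R=np.array(c["R"]);t=np.array(c["t"]).ravel()
    p=cv2.undistortPoints(np.array([[uv]],float),np.array(c["intrinsics"]),np.array(c["dist"])).ravel()
    return -R.T@t,R.T@np.array([p[0],p[1],1])
def onz(n,uv,z):
    o,d=ray(n,uv);return o+d*(z-o[2])/d[2]
def proj(n,X):
    c=ctrl.get_calibration(n)
    return cv2.projectPoints(np.array([X],float),cv2.Rodrigues(np.array(c["R"]))[0],np.array(c["t"],float).reshape(3),np.array(c["intrinsics"]),np.array(c["dist"]))[0].ravel()
E
python3 - <<'E'
import cv2
a=cv2.imread("pics/top0.png")[128:248,235:335];b=cv2.imread("pics/top0.png")[178:258,355:440]
cv2.imwrite("pics/c1.png",cv2.resize(a,None,fx=5,fy=5,interpolation=cv2.INTER_CUBIC))
a=cv2.imread("pics/scene0.png")[140:280,250:430]
cv2.imwrite("pics/c2.png",cv2.resize(a,None,fx=4,fy=4,interpolation=cv2.INTER_CUBIC))
E
```

```text
(no output)
```

View pics/c1.png

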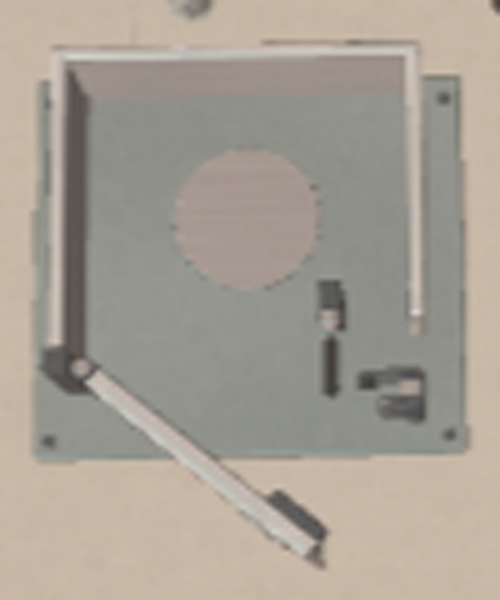

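View pics/c2.png

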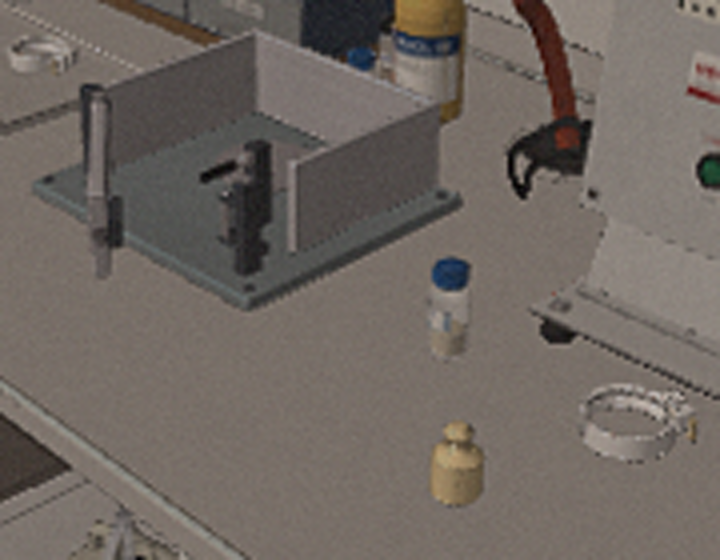

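c1: pan centre near (247,219) in the crop. Slab corners are (37,460), (466,452) and (460,77). The gate hinge is at (78,368) and its free end at about (310,550). The strike bracket is at (395,395) and the plunger at (330,360). c2: the weight stands upright on clear bench, with the vial behind it.

Run:
```python
from h import *
top=cv2.imread("pics/top0.png");sc=cv2.imread("pics/scene0.png")
f=lambda x,y:((x+2)/5-.5+235,(y+2)/5-.5+128)
def blob(im,x0,y0,x1,y1):
    h=cv2.cvtColor(im,cv2.COLOR_BGR2HSV)[y0:y1,x0:x1]
    m=((h[...,1]>75)&(h[...,0]>14)&(h[...,0]<35)).astype(np.uint8)
    n,l,s,c=cv2.connectedComponentsWithStats(m);i=1+np.argmax(s[1:,4]);return c[i]+[x0,y0],s[i]+[x0,y0,0,0,0]
ct,st=blob(top,395,215,425,250);cs,ss=blob(sc,350,240,380,275)
print("weight top",ct,st,"scene",cs,ss)
print("top@30",onz("top",ct,.03),"scene@25",onz("scene",cs,.025))
print("scene base",onz("scene",(cs[0],ss[1]+ss[3]),0.0))
P=lambda x,y,z:onz("top",f(x,y),z)[:2]
FL,FR,BR=P(37,460,.012),P(466,452,.012),P(460,77,.012)
print("corners",FL,FR,BR,"widths",np.linalg.norm(FL-FR),np.linalg.norm(FR-BR))
pan=P(247,219,.024);hin=P(78,368,.084);fe=P(312,552,.084)
print("pan",pan,"hinge",hin,"free",fe,np.linalg.norm(fe-hin))
v=FL-FR;v/=np.linalg.norm(v);yaw=np.arctan2(-v[0],v[1]);print("yaw front",yaw,"yaw side",np.arctan2(*(BR-FR)[::-1]))
g=fe-hin;print("gate dir angle",np.arctan2(-g[0],-g[1]))
R=np.array([[np.cos(yaw),-np.sin(yaw)],[np.sin(yaw),np.cos(yaw)]])
print("origin from pan",pan-R@[.012,0],"from hinge",hin-R@[-.085,.083],"from corners",(FL+FR)/2+R@[.125,0])
print("vial",onz("top",(373.5,193),.066),"strike",P(395,395,.084),"clamp",onz("top",(419,190),.01),"stop",onz("top",(221,232),.027))
```

```text
weight top [409.42 232.67] [404 227  12  12 100] scene [363.72682927 256.32682927] [357 245  14  21 205]
top@30 [ 0.51378878 -0.19593697  0.03      ] scene@25 [ 0.50390767 -0.20844393  0.025     ]
scene base [ 0.50191679 -0.21187717  0.        ]
corners [0.54429313 0.27853671] [0.55297143 0.03314981] [0.77604254 0.04001244] widths 0.24554030654615103 0.2231766437194192
pan [0.68484142 0.16168433] hinge [0.58611437 0.24367393] free [0.48905443 0.11502445] 0.16115620404376185
yaw front 0.03535104012944744 yaw side 0.030754629736094347
gate dir angle 0.6463446848203229
origin from pan [0.67284891 0.16126021] from hinge [0.67399479 0.16373   ] from corners [0.67355418 0.16026122]
vial [ 0.61858914 -0.09043749  0.066     ] strike [0.57426553 0.07261385] clamp [ 0.64060902 -0.23035568  0.01      ] stop [0.50735694 0.33348137 0.027     ]
```

```bash
python3 -m inch '[{"slide":[14,-16,0],"delta_rot":[0,0,8],"grip":100},{"slide":[14,-16,0],"delta_rot":[0,0,8],"grip":100},{"slide":[14,-16,0],"delta_rot":[0,0,8],"grip":100},{"slide":[14,-16,0],"delta_rot":[0,0,8],"grip":100},{"slide":[14,-16,0],"delta_rot":[0,0,8],"grip":100}]' 40
python3 -m inch '[{"slide":[14,-16,0],"delta_rot":[0,0,9],"grip":100},{"slide":[14,-16,0],"delta_rot":[0,0,9],"grip":100},{"slide":[14,-16,0],"delta_rot":[0,0,9],"grip":100},{"slide":[14,-16,0],"delta_rot":[0,0,9],"grip":100},{"slide":[14,-16,0],"delta_rot":[0,0,9],"grip":100}]'
```

```text
clock: 0.52
eef_pos: [0.3088, 0.4685, 0.2529]
ee_rot: [0.063, 0.998, -0.0, -0.0]
ft_force: [0.9, 1.2, 0.2]
opening: 1.004
clock: 0.93
eef_pos: [0.4444, 0.3135, 0.2532]
ee_rot: [-0.015, 1.0, -0.0, -0.0]
ft_force: [1.0, -0.1, -1.1]
opening: 1.003
```

```bash
python3 -m inch '[{"slide":[4,-18,0],"delta_rot":[0,0,0],"grip":100},{"slide":[4,-18,0],"delta_rot":[0,0,0],"grip":100},{"slide":[4,-18,0],"delta_rot":[0,0,0],"grip":100},{"slide":[4,-18,0],"delta_rot":[0,0,0],"grip":100},{"slide":[4,-18,0],"delta_rot":[0,0,0],"grip":100}]'
python3 -m inch '[{"slide":[2,-18,0],"delta_rot":[0,0,0],"grip":100},{"slide":[2,-18,0],"delta_rot":[0,0,0],"grip":100},{"slide":[2,-18,0],"delta_rot":[0,0,0],"grip":100},{"slide":[2,-18,0],"delta_rot":[0,0,0],"grip":100},{"slide":[2,-18,0],"delta_rot":[0,0,0],"grip":100}]'
python3 -m inch '[{"slide":[0.2,-14.6,-10],"delta_rot":[0,0,0],"grip":100},{"slide":[0.2,-14.6,-10],"delta_rot":[0,0,0],"grip":100},{"slide":[0.2,-14.6,-10],"delta_rot":[0,0,0],"grip":100},{"slide":[0.2,-14.6,-10],"delta_rot":[0,0,0],"grip":100},{"slide":[0.2,-14.6,-10],"delta_rot":[0,0,0],"grip":100}]'
python3 - <<'E'
from h import *
s=ctrl.read_state();print(s["eef_pos"],s["ee_rot"],s["qpos"])
im=ctrl.capture("top");im2=ctrl.capture("scene");s=ctrl.read_state();print(s["eef_pos"])
cv2.imwrite("pics/d0.png",im);cv2.imwrite("pics/d1.png",im2)
a=np.hstack([cv2.resize(im[160:280,350:470],(400,400)),cv2.resize(im2[190:290,310:410],(400,400))]);cv2.imwrite("pics/d.png",a)
E
```

```text
clock: 1.35
eef_pos: [0.4842, 0.1292, 0.2532]
ee_rot: [-0.012, 1.0, -0.001, -0.0]
ft_force: [-0.1, -0.2, -0.2]
opening: 1.002
clock: 1.77
eef_pos: [0.5032, -0.0513, 0.2534]
ee_rot: [-0.012, 1.0, -0.001, 0.0]
ft_force: [-0.0, -0.5, 0.8]
opening: 1.004
clock: 2.18
eef_pos: [0.5024, -0.1961, 0.1499]
ee_rot: [-0.012, 1.0, -0.001, -0.003]
ft_force: [-0.7, -0.5, 0.9]
opening: 1.002
[ 0.50244905 -0.19606245  0.14994805] [-0.01195444  0.99992433 -0.00100764 -0.00272186] [ 0.03706403  0.42827433  0.33646045  1.97413373 -0.19190122  0.77426582
  2.07843516]
[ 0.5038266  -0.19259697  0.15157013]
```

View pics/d.png

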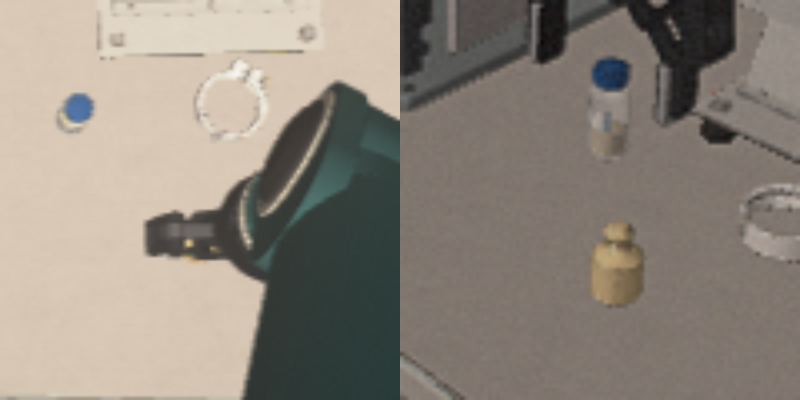

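The fingers straddle the weight and the vial and clamp are clear. I'll let the arm settle, then descend in two steps.

```bash
python3 -m inch '[{"slide":[0,0,-5],"delta_rot":[0,0,0],"grip":100},{"slide":[0,0,-7],"delta_rot":[0,0,0],"grip":100},{"slide":[0,0,-7],"delta_rot":[0,0,0],"grip":100},{"slide":[0,0,-7],"delta_rot":[0,0,0],"grip":100},{"slide":[0,0,-7],"delta_rot":[0,0,0],"grip":100}]'
python3 -m inch '[{"slide":[0,0,0],"delta_rot":[0,0,0],"grip":100},{"slide":[0,0,0],"delta_rot":[0,0,0],"grip":100},{"slide":[0,0,0],"delta_rot":[0,0,0],"grip":100}]'
```

```text
clock: 2.7
eef_pos: [0.507, -0.1898, 0.0851]
ee_rot: [-0.016, 1.0, -0.0, 0.001]
ft_force: [0.8, 0.2, 0.1]
opening: 1.003
clock: 2.95
eef_pos: [0.5065, -0.1905, 0.0848]
ee_rot: [-0.016, 1.0, -0.0, 0.001]
ft_force: [-0.0, -0.8, 0.5]
opening: 1.0
```

```bash
python3 -m inch '[{"slide":[0.6,-0.9,0],"delta_rot":[0,0,0],"grip":100},{"slide":[0.6,-0.9,-2.5],"delta_rot":[0,0,0],"grip":100},{"slide":[0.6,-0.9,-4.5],"delta_rot":[0,0,0],"grip":100},{"slide":[0.6,-0.9,-5.9],"delta_rot":[0,0,0],"grip":100},{"slide":[0.6,-0.9,-5.9],"delta_rot":[0,0,0],"grip":100}]'
python3 - <<'E'
from h import *
im2=ctrl.capture("scene");s=ctrl.read_state();print(s["eef_pos"],s["ft_force"])
cv2.imwrite("pics/e.png",cv2.resize(im2[200:300,300:420],None,fx=5,fy=5))
E
```

```text
clock: 3.37
eef_pos: [0.5103, -0.1997, 0.0221]
ee_rot: [-0.015, 1.0, 0.001, -0.002]
ft_force: [0.4, -0.9, 0.6]
opening: 1.003
[ 0.5109695  -0.20002581  0.02336802] [ 0.26652352 -0.65781823  0.68615078]
```

View pics/e.png

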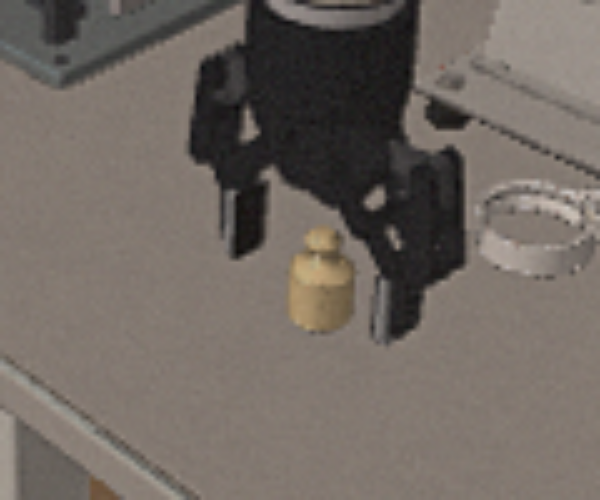

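The fingertips at (240,250) and (390,345) straddle the weight at (320,300) evenly. I'll raise 2 mm and close.

```bash
python3 -m inch '[{"slide":[0,0,0.2],"delta_rot":[0,0,0],"grip":60},{"slide":[0,0,0.2],"delta_rot":[0,0,0],"grip":25},{"slide":[0,0,0.2],"delta_rot":[0,0,0],"grip":25},{"slide":[0,0,0.2],"delta_rot":[0,0,0],"grip":25},{"slide":[0,0,0.2],"delta_rot":[0,0,0],"grip":25}]' 40
python3 -m inch '[{"slide":[0,0,0],"delta_rot":[0,0,0],"grip":25},{"slide":[0,0,0],"delta_rot":[0,0,0],"grip":25},{"slide":[0,0,0],"delta_rot":[0,0,0],"grip":25},{"slide":[0,0,0],"delta_rot":[0,0,0],"grip":25}]'
```

```text
clock: 3.83
eef_pos: [0.5121, -0.1997, 0.0273]
ee_rot: [-0.015, 1.0, -0.0, 0.001]
ft_force: [-0.5, -0.1, 6.2]
opening: 0.344
clock: 4.17
eef_pos: [0.5121, -0.1997, 0.0273]
ee_rot: [-0.015, 1.0, -0.0, 0.001]
ft_force: [-1.8, 1.1, 5.7]
opening: 0.346
```

```bash
python3 -m inch '[{"slide":[0,0,1],"delta_rot":[0,0,0],"grip":25},{"slide":[0,0,4],"delta_rot":[0,0,0],"grip":25},{"slide":[0,0,8],"delta_rot":[0,0,0],"grip":25},{"slide":[0,0,12],"delta_rot":[0,0,0],"grip":25},{"slide":[0,0,14],"delta_rot":[0,0,0],"grip":25}]'
python3 -m inch '[{"slide":[0,0,0],"delta_rot":[0,0,0],"grip":25},{"slide":[0,0,0],"delta_rot":[0,0,0],"grip":25}]'
```

```text
clock: 4.58
eef_pos: [0.513, -0.2004, 0.1712]
ee_rot: [-0.015, 1.0, -0.001, 0.003]
ft_force: [0.2, -1.2, -2.5]
opening: 0.337
clock: 4.75
eef_pos: [0.512, -0.1994, 0.1679]
ee_rot: [-0.016, 1.0, -0.0, 0.001]
ft_force: [-0.4, 0.6, -2.9]
opening: 0.343
```

```bash
python3 -m inch '[{"slide":[1,4,0],"delta_rot":[0,0,0],"grip":25},{"slide":[2,8,0],"delta_rot":[0,0,0],"grip":25},{"slide":[3,12,0],"delta_rot":[0,0,0],"grip":25},{"slide":[4,16,0],"delta_rot":[0,0,0],"grip":25},{"slide":[4,16,0],"delta_rot":[0,0,0],"grip":25}]'
python3 -m inch '[{"slide":[2,3,0],"delta_rot":[0,0,0],"grip":25},{"slide":[5,6,0],"delta_rot":[0,0,0],"grip":25},{"slide":[8,9,0],"delta_rot":[0,0,0],"grip":25},{"slide":[10,12,0],"delta_rot":[0,0,0],"grip":25},{"slide":[10,14,0],"delta_rot":[0,0,0],"grip":25}]'
python3 -m inch '[{"slide":[2,4,0],"delta_rot":[0,0,0],"grip":25},{"slide":[3,6,0],"delta_rot":[0,0,0],"grip":25},{"slide":[3.3,6.1,0],"delta_rot":[0,0,0],"grip":25},{"slide":[3.3,6.1,0],"delta_rot":[0,0,0],"grip":25}]'
python3 -m inch '[{"slide":[0,0,0],"delta_rot":[0,0,0],"grip":25},{"slide":[0,0,0],"delta_rot":[0,0,0],"grip":25}]'
```

```text
clock: 5.17
eef_pos: [0.5519, -0.0287, 0.1642]
ee_rot: [-0.022, 1.0, 0.003, -0.001]
ft_force: [0.6, 1.8, -2.6]
opening: 0.343
clock: 5.58
eef_pos: [0.6538, 0.1044, 0.1639]
ee_rot: [-0.017, 1.0, 0.0, -0.0]
ft_force: [0.5, 0.7, -2.7]
opening: 0.339
clock: 5.92
eef_pos: [0.6835, 0.1637, 0.1634]
ee_rot: [-0.017, 1.0, -0.0, -0.002]
ft_force: [-1.1, -1.4, -1.5]
opening: 0.342
clock: 6.08
eef_pos: [0.6837, 0.1591, 0.165]
ee_rot: [-0.014, 1.0, -0.001, -0.001]
ft_force: [-0.0, -0.1, -2.2]
opening: 0.338
```

```bash
python3 -m inch '[{"slide":[0.1,0.2,-3],"delta_rot":[0,0,0],"grip":25},{"slide":[0.1,0.2,-6],"delta_rot":[0,0,0],"grip":25},{"slide":[0.1,0.2,-9],"delta_rot":[0,0,0],"grip":25},{"slide":[0.1,0.2,-10.3],"delta_rot":[0,0,0],"grip":25},{"slide":[0.1,0.2,-10.3],"delta_rot":[0,0,0],"grip":25}]'
python3 -m inch '[{"slide":[0,0,0],"delta_rot":[0,0,0],"grip":25},{"slide":[0,0,0],"delta_rot":[0,0,0],"grip":25}]'
python3 - <<'E'
from h import *
im2=ctrl.capture("scene");im=ctrl.capture("top");cv2.imwrite("pics/f0.png",im2)
a=np.hstack([cv2.resize(im2[120:230,240:370],(400,338)),cv2.resize(im[110:245,225:385],(400,338))]);cv2.imwrite("pics/f.png",a)
E
```

```text
clock: 6.5
eef_pos: [0.6826, 0.1613, 0.0593]
ee_rot: [-0.014, 1.0, -0.001, -0.004]
ft_force: [-0.9, 0.5, -3.1]
opening: 0.343
clock: 6.67
eef_pos: [0.687, 0.1631, 0.0654]
ee_rot: [-0.015, 1.0, 0.0, 0.002]
ft_force: [0.2, 0.2, -2.3]
opening: 0.343
```

View pics/f.png

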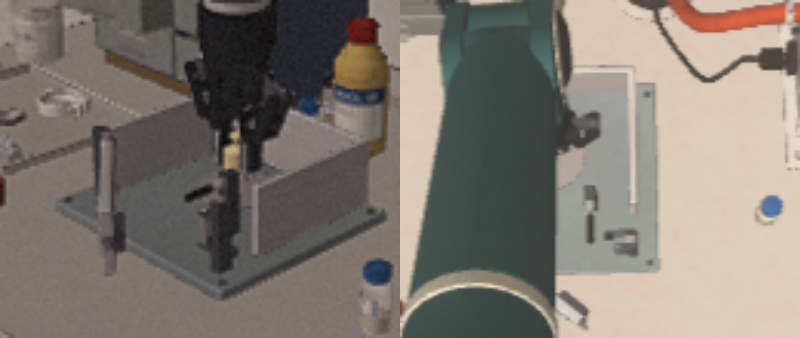

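The weight hangs over the pan with the walls clear. I'll lower it until it makes contact.

```bash
python3 -m inch '[{"slide":[-0.1,-0.1,-0.4],"delta_rot":[0,0,0],"grip":25},{"slide":[-0.1,-0.1,-0.8],"delta_rot":[0,0,0],"grip":25},{"slide":[-0.1,-0.1,-0.9],"delta_rot":[0,0,0],"grip":25},{"slide":[-0.1,-0.1,-0.9],"delta_rot":[0,0,0],"grip":25}]'
python3 -m inch '[{"slide":[0,0,-0.1],"delta_rot":[0,0,0],"grip":25},{"slide":[0,0,-0.2],"delta_rot":[0,0,0],"grip":25},{"slide":[0,0,-0.2],"delta_rot":[0,0,0],"grip":25}]'
```

```text
clock: 7.1
eef_pos: [0.6841, 0.1625, 0.0539]
ee_rot: [-0.015, 1.0, -0.0, -0.0]
ft_force: [0.5, -0.1, -1.6]
opening: 0.342
clock: 7.35
eef_pos: [0.6845, 0.1625, 0.0521]
ee_rot: [-0.015, 1.0, -0.0, -0.0]
ft_force: [-0.7, -0.1, -1.9]
opening: 0.34
```

```bash
python3 -m inch '[{"slide":[0,0,-0.1],"delta_rot":[0,0,0],"grip":25},{"slide":[0,0,-0.1],"delta_rot":[0,0,0],"grip":25},{"slide":[0,0,-0.1],"delta_rot":[0,0,0],"grip":25}]'
python3 -m inch '[{"slide":[0,0,-0.1],"delta_rot":[0,0,0],"grip":25},{"slide":[0,0,-0.1],"delta_rot":[0,0,0],"grip":25},{"slide":[0,0,-0.1],"delta_rot":[0,0,0],"grip":25}]'
```

```text
clock: 7.6
eef_pos: [0.6847, 0.1625, 0.0514]
ee_rot: [-0.015, 1.0, 0.0, 0.0]
ft_force: [-0.3, 0.6, -1.3]
opening: 0.342
clock: 7.85
eef_pos: [0.6847, 0.1625, 0.0514]
ee_rot: [-0.015, 1.0, 0.0, 0.0]
ft_force: [-2.4, -0.8, 5.7]
opening: 0.343
```

```bash
python3 -m inch '[{"slide":[0,0,0.05],"delta_rot":[0,0,0],"grip":45},{"slide":[0,0,0.05],"delta_rot":[0,0,0],"grip":60},{"slide":[0,0,0.1],"delta_rot":[0,0,0],"grip":75},{"slide":[0,0,0.1],"delta_rot":[0,0,0],"grip":75},{"slide":[0,0,0.1],"delta_rot":[0,0,0],"grip":75}]'
python3 -m inch '[{"slide":[0,0,0.5],"delta_rot":[0,0,0],"grip":75},{"slide":[0,0,2],"delta_rot":[0,0,0],"grip":75},{"slide":[0,0,4],"delta_rot":[0,0,0],"grip":75},{"slide":[0,0,7],"delta_rot":[0,0,0],"grip":75},{"slide":[0,0,10],"delta_rot":[0,0,0],"grip":75}]'
python3 -m inch '[{"slide":[0,0,3],"delta_rot":[0,0,0],"grip":40},{"slide":[-4,0,5],"delta_rot":[0,0,0],"grip":0},{"slide":[-8,0,5],"delta_rot":[0,0,0],"grip":0},{"slide":[-12,0,5],"delta_rot":[0,0,0],"grip":0},{"slide":[-16,0,5],"delta_rot":[0,0,0],"grip":0}]'
```

```text
clock: 8.27
eef_pos: [0.6846, 0.1625, 0.0512]
ee_rot: [-0.015, 1.0, -0.0, 0.0]
ft_force: [0.0, 0.5, -0.1]
opening: 0.751
clock: 8.68
eef_pos: [0.6843, 0.1623, 0.153]
ee_rot: [-0.015, 1.0, -0.0, -0.0]
ft_force: [1.5, 0.4, 0.6]
opening: 0.748
clock: 9.1
eef_pos: [0.523, 0.1624, 0.203]
ee_rot: [-0.015, 1.0, 0.001, 0.001]
ft_force: [-0.6, 1.1, 1.0]
opening: 0.041
```

```bash
cat >> h.py <<'E'
H=np.array([.586,.2425]);YAW=.033
def tcp(th,gap=0,H=H):
    a=th-YAW;u=np.array([-np.sin(a),-np.cos(a)]);n=np.array([np.cos(a),-np.sin(a)])
    return H+.128*u-(.019+gap)*n, 90-np.degrees(a)
E
python3 - <<'E'
from h import *
im=ctrl.capture("top");cv2.imwrite("pics/g0.png",im);im2=ctrl.capture("scene")
cv2.imwrite("pics/g.png",np.hstack([cv2.resize(im[128:258,235:365],(400,400)),cv2.resize(im2[130:230,240:340],(400,400))]))
s=ctrl.read_state();print(s["eef_pos"],s["ee_rot"])
for t,g in((.68,.04),(.68,.01),(.68,0),(.55,0),(.45,0),(.35,0),(.25,0),(.18,0),(.1,0),(0,0),(-.05,0)):
    p,h=tcp(t,g);print(t,g,(p*100).round(2),round(h,1))
E
```

```text
[0.51757582 0.16241805 0.20153394] [-1.66429441e-02  9.99856529e-01  3.89718068e-04 -3.12755268e-03]
0.68 0.04 [46.18 17.59] 52.9
0.68 0.01 [48.57 15.79] 52.9
0.68 0 [49.37 15.18] 52.9
0.55 0 [50.62 14.06] 60.4
0.45 0 [51.68 13.32] 66.1
0.35 0 [52.8  12.68] 71.8
0.25 0 [53.99 12.16] 77.6
0.18 0 [54.85 11.87] 81.6
0.1 0 [55.85 11.61] 86.2
0 0 [57.12 11.39] 91.9
-0.05 0 [57.77 11.34] 94.8
```

View pics/g.png

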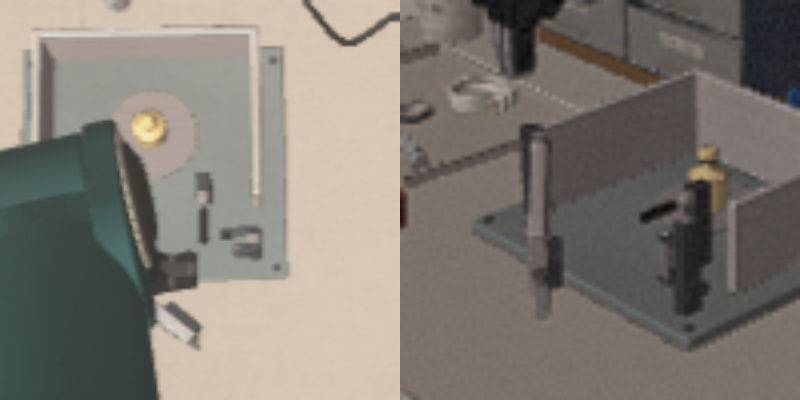

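The weight stands upright on the pan within about 3 mm of the middle. The gate is untouched. Next I'll put the closed fingers outside the push plate.

```bash
python3 -m inch '[{"slide":[-3,0.7,0],"delta_rot":[0,0,-7],"grip":0},{"slide":[-5.6,1.4,0],"delta_rot":[0,0,-14],"grip":0},{"slide":[-5.6,1.4,0],"delta_rot":[0,0,-21],"grip":0},{"slide":[-5.6,1.4,0],"delta_rot":[0,0,-28],"grip":0},{"slide":[-5.6,1.4,0],"delta_rot":[0,0,-35],"grip":0}]'
python3 -m inch '[{"slide":[0,0,0],"delta_rot":[0,0,-4],"grip":0},{"slide":[0,0,-2],"delta_rot":[0,0,-4],"grip":0},{"slide":[0,0,-4],"delta_rot":[0,0,-4],"grip":0},{"slide":[0,0,-6],"delta_rot":[0,0,-4],"grip":0},{"slide":[0,0,-6],"delta_rot":[0,0,-4],"grip":0}]'
python3 -c '
from h import *
s=ctrl.read_state();q=s["ee_rot"];print(s["eef_pos"],q,"heading",np.degrees(np.arctan2(q[1],q[0]))*2-90,s["qpos"])'
```

```text
clock: 9.62
eef_pos: [0.469, 0.1769, 0.2028]
ee_rot: [0.289, 0.957, 0.001, 0.001]
ft_force: [0.1, -0.0, -0.7]
opening: 0.002
clock: 10.03
eef_pos: [0.4673, 0.1759, 0.1394]
ee_rot: [0.319, 0.948, -0.002, -0.001]
ft_force: [-0.8, 0.6, -0.7]
opening: 0.0
[0.46725253 0.17591011 0.13944406] [ 0.31922457  0.94767675 -0.00154209 -0.00144102] heading 52.76784014165531 [-0.74044815  0.38977644  0.37792715  2.07598776 -0.21443919  0.71657761
  0.69583339]
```

```bash
python3 -m inch '[{"slide":[0,0,-3],"delta_rot":[0,0,0],"grip":0},{"slide":[0,0,-6],"delta_rot":[0,0,0],"grip":0},{"slide":[0,0,-8.7],"delta_rot":[0,0,0],"grip":0},{"slide":[0,0,-8.7],"delta_rot":[0,0,0],"grip":0},{"slide":[0,0,-8.7],"delta_rot":[0,0,0],"grip":0}]'
python3 -m inch '[{"slide":[0.7,-0.7,0],"delta_rot":[0,0,0],"grip":0},{"slide":[1.4,-1.3,0],"delta_rot":[0,0,0],"grip":0},{"slide":[1.8,-1.7,0],"delta_rot":[0,0,0],"grip":0},{"slide":[1.8,-1.7,0],"delta_rot":[0,0,0],"grip":0}]'
python3 - <<'E'
from h import *
im=ctrl.capture("top");im2=ctrl.capture("scene");s=ctrl.read_state();print(s["eef_pos"],s["ft_force"])
cv2.imwrite("pics/i.png",np.hstack([cv2.resize(im[128:258,235:365],(400,400)),cv2.resize(im2[150:230,240:320],(400,400))]))
E
```

```text
clock: 10.45
eef_pos: [0.4689, 0.1763, 0.0548]
ee_rot: [0.319, 0.948, -0.0, -0.0]
ft_force: [-0.4, -0.4, 0.0]
opening: -0.0
clock: 10.78
eef_pos: [0.4891, 0.1581, 0.0559]
ee_rot: [0.321, 0.947, 0.001, 0.002]
ft_force: [1.3, -0.8, 0.1]
opening: -0.001
[0.48721946 0.15913493 0.05509598] [-0.16835861  1.190553    0.100841  ]
```

View pics/i.png

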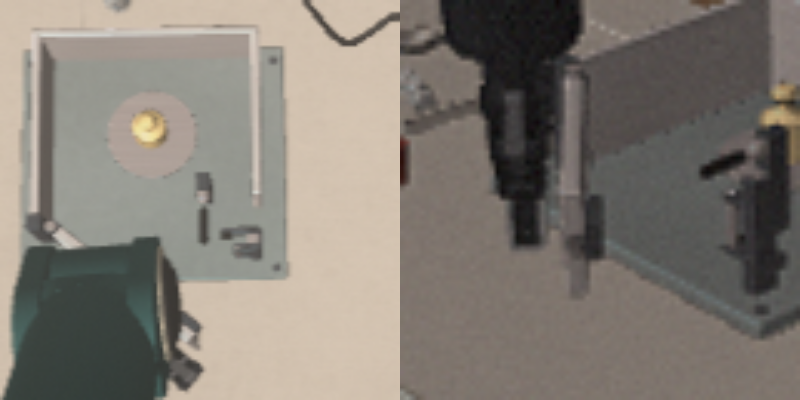

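The closed fingers stand just outside the push plate near the free edge, not yet touching it. I'll begin the arc.

```bash
python3 -m inch '[{"slide":[0.35,-0.4,0],"delta_rot":[0,0,0],"grip":0},{"slide":[0.65,-0.75,0],"delta_rot":[0,0,0],"grip":0},{"slide":[0.9,-1.0,0],"delta_rot":[0,0,1.5],"grip":0},{"slide":[1.15,-1.2,0],"delta_rot":[0,0,3],"grip":0},{"slide":[1.4,-1.45,0],"delta_rot":[0,0,4.6],"grip":0}]'
python3 -m inch '[{"slide":[0.25,-0.2,0],"delta_rot":[0,0,1.5],"grip":0},{"slide":[0.5,-0.4,0],"delta_rot":[0,0,3],"grip":0},{"slide":[0.75,-0.6,0],"delta_rot":[0,0,4.5],"grip":0},{"slide":[1.0,-0.8,0],"delta_rot":[0,0,6],"grip":0}]'
python3 -c '
from h import *
s=ctrl.read_state();q=s["ee_rot"];print(s["eef_pos"],"heading",np.degrees(np.arctan2(q[1],q[0]))*2-90,s["ft_force"])'
```

```text
clock: 11.3
eef_pos: [0.5006, 0.1448, 0.0542]
ee_rot: [0.28, 0.96, -0.0, -0.0]
ft_force: [-0.4, -0.4, -0.2]
opening: 0.006
clock: 11.63
eef_pos: [0.5107, 0.1368, 0.0542]
ee_rot: [0.229, 0.973, -0.0, -0.0]
ft_force: [-1.1, 0.5, -0.1]
opening: -0.003
[0.51072341 0.13678333 0.05422716] heading 63.50691274566714 [-1.08443552  0.48460574 -0.10869621]
```

```bash
python3 -m inch '[{"slide":[0.3,-0.2,0],"delta_rot":[0,0,1.7],"grip":0},{"slide":[0.65,-0.4,0],"delta_rot":[0,0,3.4],"grip":0},{"slide":[1.0,-0.6,0],"delta_rot":[0,0,5],"grip":0},{"slide":[1.4,-0.8,0],"delta_rot":[0,0,6.7],"grip":0},{"slide":[1.73,-1.0,0],"delta_rot":[0,0,8.3],"grip":0}]'
python3 -m inch '[{"slide":[0.3,-0.13,0],"delta_rot":[0,0,1.4],"grip":0},{"slide":[0.6,-0.26,0],"delta_rot":[0,0,2.8],"grip":0},{"slide":[0.9,-0.4,0],"delta_rot":[0,0,4.3],"grip":0},{"slide":[1.2,-0.52,0],"delta_rot":[0,0,5.7],"grip":0}]'
python3 - <<'E'
from h import *
s=ctrl.read_state();q=s["ee_rot"];print(s["eef_pos"],"heading",np.degrees(np.arctan2(q[1],q[0]))*2-90,s["ft_force"])
im=ctrl.capture("top");im2=ctrl.capture("scene")
cv2.imwrite("pics/j.png",np.hstack([cv2.resize(im[128:258,235:365],(400,400)),cv2.resize(im2[150:230,240:320],(400,400))]))
E
```

```text
clock: 12.05
eef_pos: [0.5282, 0.1267, 0.0543]
ee_rot: [0.158, 0.987, 0.0, 0.0]
ft_force: [-0.1, 0.8, 0.7]
opening: -0.002
clock: 12.38
eef_pos: [0.54, 0.1216, 0.0543]
ee_rot: [0.109, 0.994, -0.0, -0.0]
ft_force: [-0.6, 0.3, -1.1]
opening: 0.004
[0.54004127 0.12164537 0.05425344] heading 77.51356236861969 [-0.60298624  0.27628497 -1.13806262]
```

View pics/j.png

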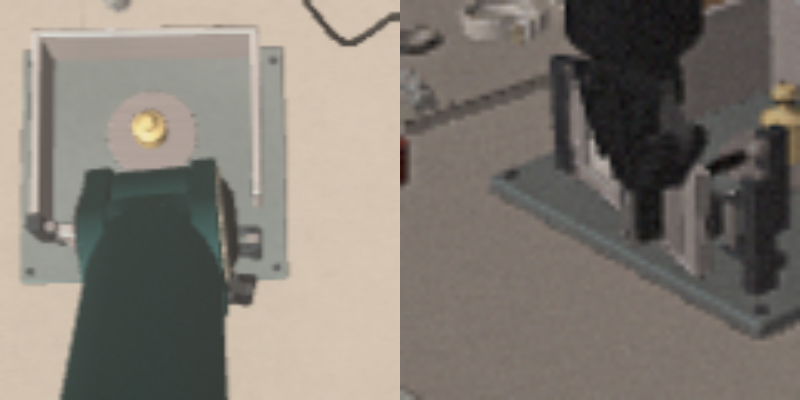

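The gate follows the fingers, now at roughly 0.25 rad. From here I'll go slowly and watch the force.

```bash
python3 -m inch '[{"slide":[0.17,-0.06,0],"delta_rot":[0,0,0.8],"grip":0},{"slide":[0.34,-0.12,0],"delta_rot":[0,0,1.6],"grip":0},{"slide":[0.51,-0.18,0],"delta_rot":[0,0,2.4],"grip":0},{"slide":[0.68,-0.23,0],"delta_rot":[0,0,3.2],"grip":0},{"slide":[0.86,-0.28,0],"delta_rot":[0,0,4],"grip":0}]'
python3 -m inch '[{"slide":[0.12,-0.03,0],"delta_rot":[0,0,0.6],"grip":0},{"slide":[0.25,-0.06,0],"delta_rot":[0,0,1.1],"grip":0},{"slide":[0.25,-0.06,0],"delta_rot":[0,0,1.1],"grip":0}]'
python3 -m inch '[{"slide":[0.12,-0.03,0],"delta_rot":[0,0,0.6],"grip":0},{"slide":[0.25,-0.06,0],"delta_rot":[0,0,1.1],"grip":0},{"slide":[0.25,-0.06,0],"delta_rot":[0,0,1.1],"grip":0}]'
```

```text
clock: 12.9
eef_pos: [0.5483, 0.119, 0.0542]
ee_rot: [0.074, 0.997, -0.0, -0.0]
ft_force: [-1.2, 0.4, 0.6]
opening: 0.002
clock: 13.15
eef_pos: [0.5504, 0.1183, 0.0541]
ee_rot: [0.065, 0.998, -0.0, -0.001]
ft_force: [-2.1, 0.2, 1.0]
opening: 0.003
clock: 13.4
eef_pos: [0.5525, 0.1178, 0.054]
ee_rot: [0.056, 0.998, -0.0, -0.001]
ft_force: [-4.9, 0.2, 1.1]
opening: -0.002
```

```bash
for i in 1; do :; done
python3 -m inch '[{"slide":[0.1,-0.02,0],"delta_rot":[0,0,0.4],"grip":0},{"slide":[0.1,-0.02,0],"delta_rot":[0,0,0.4],"grip":0}]' | grep -E "pos|force"
python3 -m inch '[{"slide":[0.1,-0.02,0],"delta_rot":[0,0,0.4],"grip":0},{"slide":[0.1,-0.02,0],"delta_rot":[0,0,0.4],"grip":0}]' | grep -E "pos|force"
python3 -m inch '[{"slide":[0.1,-0.02,0],"delta_rot":[0,0,0.4],"grip":0},{"slide":[0.1,-0.02,0],"delta_rot":[0,0,0.4],"grip":0}]' | grep -E "pos|force"
```

```text
eef_pos: [0.5534, 0.1175, 0.054]
ft_force: [-5.8, 0.0, 2.4]
eef_pos: [0.5541, 0.1175, 0.0539]
ft_force: [-6.1, -0.1, 1.6]
eef_pos: [0.5557, 0.1172, 0.054]
ft_force: [-4.0, 1.6, 0.0]
```

```bash
python3 -m inch '[{"slide":[0.1,-0.02,0],"delta_rot":[0,0,0.4],"grip":0},{"slide":[0.1,-0.02,0],"delta_rot":[0,0,0.4],"grip":0}]' | grep -E "pos|force"
python3 -m inch '[{"slide":[0.1,-0.02,0],"delta_rot":[0,0,0.4],"grip":0},{"slide":[0.1,-0.02,0],"delta_rot":[0,0,0.4],"grip":0}]' | grep -E "pos|force"
```

```text
eef_pos: [0.5578, 0.1168, 0.0542]
ft_force: [-2.4, -0.2, -1.2]
eef_pos: [0.5592, 0.1167, 0.0544]
ft_force: [-1.1, 0.4, -0.2]
```

The force peaked near 6 N and fell to 1 N, so the bolt appears to have ridden over the pin. I'll feel for the stop next.

```bash
python3 -m inch '[{"slide":[0.07,-0.01,0],"delta_rot":[0,0,0.3],"grip":0},{"slide":[0.07,-0.01,0],"delta_rot":[0,0,0.3],"grip":0}]' | grep -E "pos|force"
python3 -m inch '[{"slide":[0.07,-0.01,0],"delta_rot":[0,0,0.3],"grip":0},{"slide":[0.07,-0.01,0],"delta_rot":[0,0,0.3],"grip":0}]' | grep -E "pos|force"
```

```text
eef_pos: [0.5595, 0.1166, 0.0544]
ft_force: [-1.6, -0.0, -0.2]
eef_pos: [0.5597, 0.1165, 0.0543]
ft_force: [-3.1, -1.0, 1.4]
```

```bash
python3 -m inch '[{"slide":[0.07,-0.01,0],"delta_rot":[0,0,0.3],"grip":0},{"slide":[0.07,-0.01,0],"delta_rot":[0,0,0.3],"grip":0}]' | grep -E "pos|force"
python3 -m inch '[{"slide":[0.07,-0.01,0],"delta_rot":[0,0,0.3],"grip":0},{"slide":[0.07,-0.01,0],"delta_rot":[0,0,0.3],"grip":0}]' | grep -E "pos|force"
```

```text
eef_pos: [0.5599, 0.1165, 0.0542]
ft_force: [-5.1, -0.8, 2.3]
eef_pos: [0.5599, 0.1165, 0.054]
ft_force: [-6.8, 0.3, 1.6]
```

```bash
python3 -m inch '[{"slide":[0.07,-0.01,0],"delta_rot":[0,0,0],"grip":0},{"slide":[0.07,-0.01,0],"delta_rot":[0,0,0],"grip":0}]' | grep -E "pos|force"
python3 -m inch '[{"slide":[-0.2,0.02,0],"delta_rot":[0,0,0],"grip":0},{"slide":[-0.4,0.05,0],"delta_rot":[0,0,0],"grip":0},{"slide":[-0.6,0.05,0],"delta_rot":[0,0,0],"grip":0}]' | grep -E "pos|force"
python3 -m inch '[{"slide":[-0.5,0,0],"delta_rot":[0,0,0],"grip":0},{"slide":[-1.5,0,0],"delta_rot":[0,0,0],"grip":0},{"slide":[-3,0,0],"delta_rot":[0,0,0],"grip":0},{"slide":[-5,0,0],"delta_rot":[0,0,0],"grip":0},{"slide":[-7,0,0],"delta_rot":[0,0,0],"grip":0}]' | grep -E "pos|force"
python3 -m inch '[{"slide":[0,0,3],"delta_rot":[0,0,0],"grip":0},{"slide":[0,0,6],"delta_rot":[0,0,0],"grip":0},{"slide":[0,2,10],"delta_rot":[0,0,0],"grip":0},{"slide":[0,4,14],"delta_rot":[0,0,0],"grip":0},{"slide":[0,6,18],"delta_rot":[0,0,0],"grip":0}]' | grep -E "pos|force"
python3 -m inch '[{"slide":[-1,4,0],"delta_rot":[0,0,0],"grip":0},{"slide":[-2,8,0],"delta_rot":[0,0,0],"grip":0},{"slide":[-3,12,0],"delta_rot":[0,0,0],"grip":0},{"slide":[-4,16,0],"delta_rot":[0,0,0],"grip":0},{"slide":[-4,18,0],"delta_rot":[0,0,0],"grip":0}]' | grep -E "pos|force"
python3 - <<'E'
from h import *
im=ctrl.capture("top");im2=ctrl.capture("scene")
cv2.imwrite("pics/k0.png",im);cv2.imwrite("pics/k1.png",im2)
cv2.imwrite("pics/k.png",np.hstack([cv2.resize(im[128:258,235:365],(400,400)),cv2.resize(im2[140:240,240:340],(400,400))]))
E
```

```text
eef_pos: [0.56, 0.1166, 0.0539]
ft_force: [-8.3, 0.4, 3.7]
eef_pos: [0.557, 0.1169, 0.0546]
ft_force: [-0.1, 1.7, -0.3]
eef_pos: [0.4849, 0.1166, 0.0544]
ft_force: [-0.1, -0.0, 0.1]
eef_pos: [0.485, 0.1729, 0.2279]
ft_force: [1.8, 0.4, -0.5]
eef_pos: [0.442, 0.3583, 0.2263]
ft_force: [0.3, -0.1, 0.1]
```

View pics/k.png

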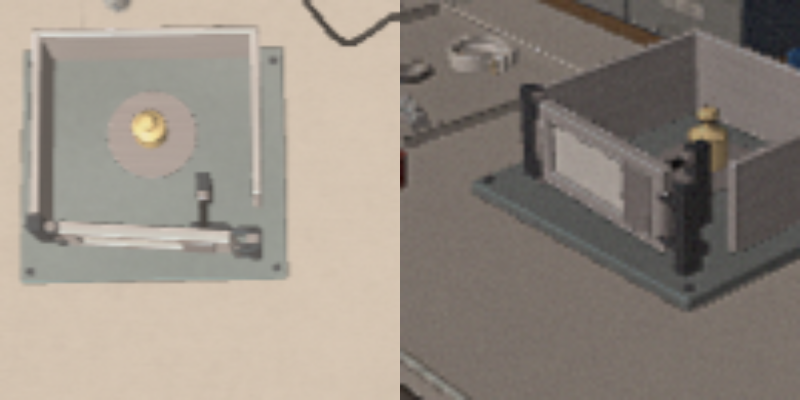

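The gate sits in the strike, running from (52,228) to (230,237) at roughly 0.08 rad. That is inside the plunger's range, so the latch is holding it. The weight is still upright on the pan. I'll wait a second, compare pictures numerically, check the bystanders, then hand in.

```bash
python3 -m inch '[{"slide":[0,0,0],"delta_rot":[0,0,0],"grip":0},{"slide":[0,0,0],"delta_rot":[0,0,0],"grip":0},{"slide":[0,0,0],"delta_rot":[0,0,0],"grip":0},{"slide":[0,0,0],"delta_rot":[0,0,0],"grip":0},{"slide":[0,0,0],"delta_rot":[0,0,0],"grip":0}]' | grep clock
python3 -m inch '[{"slide":[0,0,0],"delta_rot":[0,0,0],"grip":0},{"slide":[0,0,0],"delta_rot":[0,0,0],"grip":0},{"slide":[0,0,0],"delta_rot":[0,0,0],"grip":0},{"slide":[0,0,0],"delta_rot":[0,0,0],"grip":0},{"slide":[0,0,0],"delta_rot":[0,0,0],"grip":0}]' | grep clock
python3 - <<'E'
from h import *
im=ctrl.capture("top");f=lambda x,y:((x+.5)*130/400-.5+235,(y+.5)*130/400-.5+128)
a=onz("top",f(52,228),.084);b=onz("top",f(230,237),.084);g=(b-a)[:2]
print("gate angle",np.arctan2(-g[0],-g[1])+YAW)
k=cv2.imread("pics/k0.png");t=cv2.imread("pics/top0.png");s0=cv2.imread("pics/scene0.png");s1=cv2.imread("pics/k1.png")
d=lambda p,q,x0,y0,x1,y1:(np.abs(p[y0:y1,x0:x1].astype(int)-q[y0:y1,x0:x1]).max(2)>40).sum()
print("guard now vs k",d(im,k,238,130,332,225),"vial",d(t,im,362,182,384,204),"clamp",d(t,im,404,175,436,205),"stopper",d(s0,s1,228,172,246,190),"vial/clamp scene",d(s0,s1,352,200,430,260))
E
```

```text
clock: 17.08
clock: 17.5
gate angle 0.06730962697051873
guard now vs k 0 vial 0 clamp 0 stopper 0 vial/clamp scene 54
```

```bash
python3 -c 'from cell import ctrl;print(ctrl.hand_in())'
```

```text
the job is handed in; nothing more can be done
None
```

I stood the check weight upright on the pan, about 3 mm or less from the middle by the top picture. I then pushed the gate shut at its push plate and handed the job in at about 17.6 s.

- **Latching:** The push force peaked at about 6 N, dropped to 1 N as the bolt snapped in, then rose to 8.3 N against the rigid stop. All of these readings are under the 18 N limit, but they were taken only at the end of each short step.
- **Gate stays shut:** With the arm withdrawn, the gate rests at about 0.07 rad, inside the range where the plunger would push it open if it were not latched. A second picture about 0.9 s later showed no change in the guard.
- **Bystanders:** The vial, stopper and clamp show no pixel change from the start. In the scene view, the box checked around the vial and clamp differed by 54 pixels. I put this down to the weight's knob no longer being there, since the top view of both was unchanged, but I did not check it separately.
- **Final state:** The arm was clear of everything at hand-in, and no check failed.

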